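Pull the sprung bench loupe out to its mark and hold it over the figure

TASK

Unlock the bench loupe by sliding its yellow transport lock knob all the way out to its end stop, then take the blue grip and pull the sprung loupe rod out of its channel until the red ring on the rod stands level with the two white pointer pegs. Keep hold of the blue grip and finish while holding the loupe still there against its spring, with the lock still fully open. Leave the red ring where it is clamped on the rod, and do not disturb the green figure, paint pots, mug, brush or other figure.

Things in the scene. Friction and masses are not known exactly. Their poses are not given: they have to be found in the camera images.
- loupe_stand: fixed stand: dark foot plate, grey open channel (48 mm wide, wall tops 68 mm above the table) with a level 14 mm steel rod, axis 63 mm up. Origin on the table under the channel's mouth; x = pull-out direction, y = across, towards the lock knob, z up. Channel x -235 to 0 mm; black spring box x -235 to -195, top 78 mm; lock track at x -155, y 24 to 112, top 68 mm
- lock (a joint): yellow transport lock slide, m along the stand's +y, away from the channel: 0 = locked, 0.036 = fully open at its end stop; starts at 0 to 0.008. About 2 N friction; stays where left. Its steel tongue (top 79 mm above the table) passes over the rod in front of the rod's brass lug (top 81 mm) and really blocks the pull until about 0.02 open
- lock_top (a point): top centre of the yellow lock knob, 115 mm above the table; the knob is an upright block 18 mm along the stand's x, 20 mm along its y, 40 mm high (75 to 115 mm above the table); at stand x = -155 mm, y = 52 mm + lock
- loupe_rod: the sliding rod with its grip and lens; origin coincides with the stand's when fully in, slides along the stand's +x up to 140 mm; axes as the stand's. A spring pulls it back with 4 N fully in, rising 0.5 N every 10 mm (9 N at 100 mm); it flies back when let go. At its outer end: loupe lens, black rim 77 mm across, centred 62 mm beyond the grip, top 68 mm above the table
- grip_top (a point): top centre of the blue upright grip block on the rod: 16 mm along the stand's x, 26 mm along its y, from 55 to 125 mm above the table, 50 mm outside the channel's mouth when the rod is fully in; this point is 125 mm above the table
- ring_mark (a point): top centre of the red ring clamped round the rod, the length mark: 21 mm diameter, 12 mm wide along the rod, lying in the open channel and moving with the rod. At the start it lies 60 to 110 mm behind the white pegs, at a different place on the rod every time
- pointer (a point): point midway between the tops of the two white pointer pegs (5 mm along the rod, 8 mm across, tops 83 mm above the table) on the channel's walls, 20 mm behind the mouth; the red ring's middle must come level with it along the stand's x
- figure: Loose; leave it standing where it is. Small painted green figure, 39 mm high on a 29 mm round base, standing under the path of the loupe, 180 to 220 mm out from the mouth; the lens passes above it. Origin under its base
- figure_grey: Loose; leave it standing where it is. Unpainted grey figure, 39 mm high on a 29 mm round base, to the far left. Origin under its base
- pot_red: Loose; leave it standing where it is. Paint pot with red label, 34 mm diameter, 40 mm high. Near the stand, either side; origin under it
- pot_green: Loose; leave it standing where it is. Paint pot with green label, 34 mm diameter, 40 mm high. Near the stand; origin under it
- pot_amber: Loose; leave it standing where it is. Paint pot with yellow label, 34 mm diameter, 40 mm high. Near the stand; origin under it
- cup: Loose; leave it standing where it is. Blue mug, 72 mm diameter, 85 mm high, handle towards its y. Origin under it
- brush: Loose; leave it standing where it is. Thin red-handled paint brush, 170 mm long, 8 mm thick, lying on the table along its x. Origin on its underside
- mark_ring: the red ring itself (origin at its middle on the rod's axis); clamped on the rod by a grip of 30 N, not to be pushed

How it is judged:
By the outcome, as a careful person would: the job done as asked, in the order asked, and still so for the second after the job is handed in, while the arm keeps its last pose, push and grip.
It also fails if it takes over 45 s, if anything falls off the work surface, if the arm or the gripper's body presses on something with over 40 N, if the wrist force passes 120 N, or if a joint passes its speed limit or range.

ROBOT

A 6-joint arm with a two-finger parallel gripper is mounted at the origin on the work surface. World frame = base frame: x ahead of the robot, y to its left, z up, the work surface at z = 0. Lengths are in m, angles in rad, forces in N, time in s.
With the tool pointing down it reaches from about 0.425 to 0.95 m from the base axis. Payload 3.5 kg.
Tool frame: the origin (TCP) lies on the centre line of the jaws, within the pads' length; the fingertips stand 8 mm ahead of it and the grasp point (between the pads) lies 11 mm behind it; z points along the fingers, y is the line along which they close (so a half turn about z gives the same grasp; the last joint's range is limited). The gripper opens to 85 mm and grips with 20 to 120 N. Pads are 22 mm wide; open, the fingers measure 114 mm over their backs; the gripper's body (76 mm by 85 mm) begins 54 mm behind the grasp point. The pads swing forward as they close: fully open they stand 13 mm farther back than shut.
Start: joints at [-1.352, 0.286, 1.577, -0, 1.279, -0.15], TCP at [0.243, -0.63, 0.239] pointing down, gripper open.
Joint ranges: [-2.77, 2.77], [-0.9, 2.22], [0.21, 2.48], [-1.53, 4.67], [0.24, 2.81], [-2.84, 2.84]. Speed limits (rad/s): [2.79, 2.79, 3.14, 3.14, 3.14, 3.14].

INTERFACE

Orientations are given as a unit quaternion [x, y, z, w].
In Python, from plant import ctrl gives the robot as it stands. The module is installed in compiled form; this text tells all that it offers.
- The arm moves only by the tool send_rows, never from a script. Its argument "steps" is a list of rows, each a list of 5 numbers: the shift along the tool's x, y, z in m, then the turn about the tool's z in degrees, then the opening, from -1 (shut) to 1 (fully open). A call has 1 to 12 rows; each row is the pose to reach, as a shift and turn from the pose commanded when the call began, along the tool's axes at that moment; what a row does not reach only later rows make up. A row lasts 1/10 s, in which the tool goes at most 50 mm and 8.59 degrees, less where a joint would pass 70% of its speed; a pose out of reach is approached as far as the arm can. A call with a gripper value outside its range is refused whole. The fingers move at their own pace and stop on an object; "squeeze" is the grip in N (left out, the last holds). Time passes only in rows, so rows that repeat a pose let the fingers close. It gives the time, the measured TCP pose, the force, the opening and the grip force at its end, in the units of the state.
- ctrl.get_state(): the state, without advancing time (a new reading comes with each control period).
- ctrl.read_camera(name): name is "side" or "top"; returns the picture (480x640x3 uint8, red, green, blue); there is no depth.
- ctrl.calibration(name): a dict with "intrinsics" (3x3 intrinsics, pixels), "extrinsics" (4x4, takes a point from world to camera coordinates). Camera axes: x right, y up, looking along -z (the intrinsics and any distortion apply to the point x, -y, -z); pixel columns grow to the right and rows downward; lengths in m; the calibration is good to about 2 mm. A picture is of the moment at which its call begins. calibration takes no time and is no camera call.
- ctrl.sign_off(): hands the job in; it is judged then, once.
The state is a dict: "time": time; "qpos": joint angles; "dq": joint speeds; "joint_efforts": joint torques, N m; "eef_pos": TCP position; "tcp_rot": TCP orientation; "contact_force": force on the tool from outside, world axes, zero at the start; "wrist_torque": the same for the moment, N m; "opening": opening from 0.0 (shut) to 1.0 (fully open); "finger_force": force on a finger pad.
Only numpy, scipy, OpenCV 4.12 (cv2) and the standard library are available. Lean on these libraries where they do the work, as an engineer would, in place of code of your own. Each camera call takes 0.05 s, during which the arm holds its last target. There are 200 camera calls.

## Working session

There is one attempt and no reset: what is moved stays moved. The work goes in short steps, Python scripts to look and compute and a tool call to move; the robot and the scene stay as the last step left them, time stands still between calls to the robot, and variables do not carry over. Pictures are saved under pics/ and viewed, at most 10 in all, crops included, and the job is handed in when it is done.

Besides the shell and the picture viewer there is one more tool, called after "Call:" as a command line: name --pt "numbers of a row" for each row, then --argument value for the rest. send_rows: Moves the arm, as the interface text tells. Its arguments: {"type":"object","properties":{"steps":{"type":"array","items":{"type":"array","items":{"type":"number"}}},"squeeze":{"type":"number"}},"required":["steps"]}

```bash
mkdir -p pics; python3 - <<'E'
from plant import ctrl
import cv2
for n in("side","top"):
    cv2.imwrite(f"pics/{n}0.png",ctrl.read_camera(n)[:,:,::-1]); c=ctrl.calibration(n); print(n,c)
s=ctrl.get_state(); print(s)
E
```

```text
side {'intrinsics': array([[590.39096846,   0.        , 310.47800112],
       [  0.        , 590.39096846, 244.85406503],
       [  0.        ,   0.        ,   1.        ]]), 'extrinsics': array([[ 0.99182544, -0.12745636,  0.0060968 , -0.52376197],
       [ 0.05727983,  0.48741136,  0.87129168, -0.13794129],
       [-0.11402331, -0.86382003,  0.49072766, -1.28837527],
       [ 0.        ,  0.        ,  0.        ,  1.        ]])}
top {'intrinsics': array([[488.7325902 ,   0.        , 321.10132203],
       [  0.        , 488.7325902 , 234.39017754],
       [  0.        ,   0.        ,   1.        ]]), 'extrinsics': array([[ 0.00496578, -0.99977376,  0.02068281, -0.02186797],
       [ 0.99273892,  0.00741458,  0.12006027, -0.54342773],
       [-0.12018647,  0.01993643,  0.99255113, -1.2627441 ],
       [ 0.        ,  0.        ,  0.        ,  1.        ]])}
{'time': 0.1, 'qpos': array([-1.35199423e+00,  2.87093317e-01,  1.57803305e+00, -9.87679743e-06,
        1.27858539e+00, -1.49949467e-01]), 'dq': array([ 0.00084143, -0.00174802, -0.00267556, -0.00101052,  0.00050495,
        0.00335708]), 'joint_efforts': array([ 4.18808286e-04, -4.07297266e+01, -2.93698579e+01, -1.43907509e-04,
        3.44064072e-03, -1.09912779e-05]), 'eef_pos': array([ 0.24323577, -0.62903617,  0.23807332]), 'tcp_rot': array([ 9.83050068e-01,  1.83334232e-01, -4.11939815e-05, -1.05876059e-03]), 'contact_force': array([ 0.65406952,  0.9997086 , -0.42776899]), 'wrist_torque': array([-0.05022529, -0.01764977,  0.0236548 ]), 'finger_force': 0.0, 'opening': 1.0003301388424413}
```

View pics/top0.png

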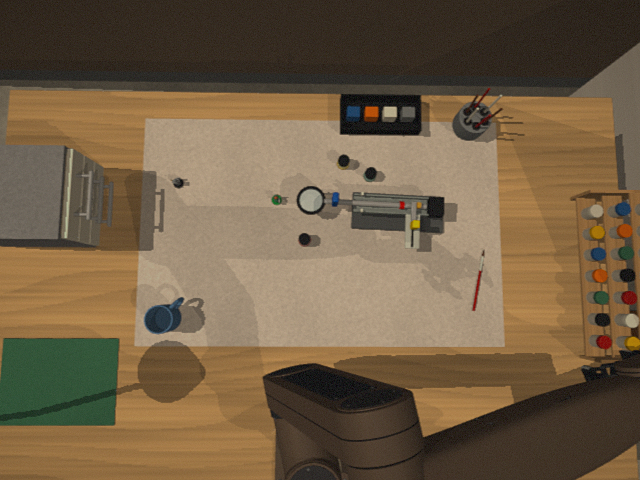

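View pics/side0.png

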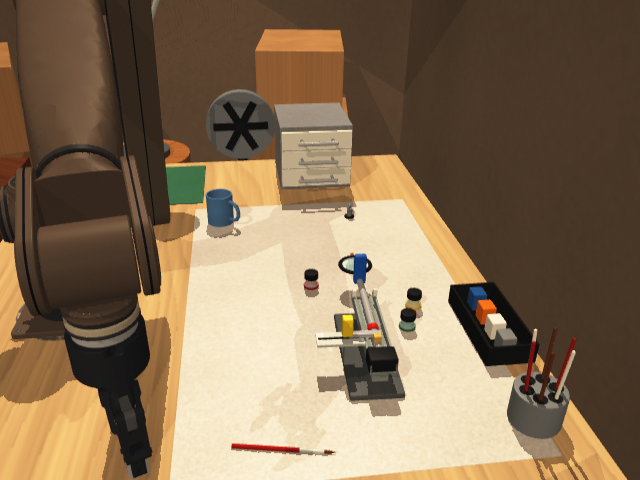

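The stand is around top pixels (350–445, 192–235). Its pull direction points left in the image (world +y), and the knob, near (416,225), lies towards the robot. Next I'll enlarge both views.

```bash
python3 - <<'E'
import cv2
a=cv2.imread("pics/top0.png")[175:260,290:450]; cv2.imwrite("pics/t1.png",cv2.resize(a,None,fx=5,fy=5,interpolation=cv2.INTER_CUBIC))
a=cv2.imread("pics/side0.png")[240:405,305:425]; cv2.imwrite("pics/s1.png",cv2.resize(a,None,fx=3.6,fy=3.6,interpolation=cv2.INTER_CUBIC))
E
```

```text
(no output)
```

View pics/t1.png

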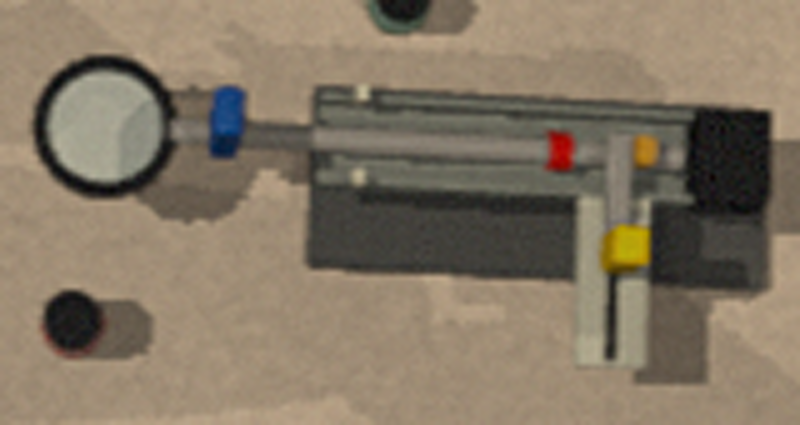

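View pics/s1.png

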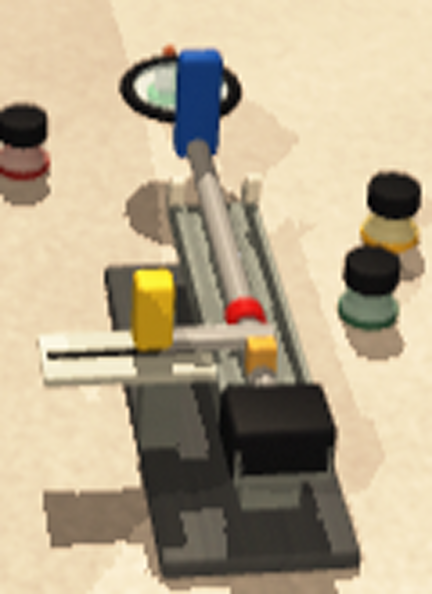

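The enlargements give these crop positions:

| Feature | Top crop | Side crop |
|---|---|---|
| Pegs | (363,93), (359,176) | (178,180), (253,180) |
| Ring | (561,152) | (245,302) |
| Knob | (630,244) | (155,276) |
| Grip top | (229,103) | (200,56) |
| Lens centre | (105,126) | not read |

I'll fit the stand pose to all of them.

```bash
cat > h.py <<'E'
import numpy as np
from plant import ctrl
def proj(n,P):
    c=ctrl.calibration(n);K,E=c["intrinsics"],c["extrinsics"]
    p=E[:3,:3]@np.asarray(P)+E[:3,3]; p=p*[1,-1,-1]; q=K@p; return q[:2]/q[2]
def crop(n,x,y):
    f,o=(5,(290,175)) if n=="top" else (3.6,(305,240))
    return np.array([o[0]+(x+.5)/f-.5,o[1]+(y+.5)/f-.5])
def W(v,p):
    c,s=np.cos(v[2]),np.sin(v[2]); return np.array([v[0]+c*p[0]-s*p[1],v[1]+s*p[0]+c*p[1],p[2]])
E
python3 - <<'E'
from h import *
from scipy.optimize import least_squares
def model(v):
    x,y,a,lock,ring,py=v
    return {"pegR":(-.02,-py,.083),"pegL":(-.02,py,.083),"ring":(ring,0,.0735),"knob":(-.155,.052+lock,.115),"grip":(.05,0,.125),"lens":(.112,0,.068),"boxn":(-.235,0,.078),"boxf":(-.195,0,.078)}
O=[("top","pegR",363,93),("top","pegL",359,176),("top","ring",561,152),("top","knob",630,244),("top","lens",105,126),
("side","pegL",178,180),("side","pegR",253,180),("side","ring",245,302),("side","knob",155,276),("side","grip",200,56),("side","boxn",280,421),("side","boxf",275,387)]
f=lambda v:np.concatenate([proj(n,W(v,model(v)[k]))-crop(n,x,y) for n,k,x,y in O])
r=least_squares(f,[.6,0,1.57,.004,-.1,.02],x_scale=[.01,.01,.1,.01,.01,.01],loss="soft_l1")
v=r.x;print(v)
for o,e in zip(O,f(v).reshape(-1,2)):print(o[:2],e.round(2))
for k in model(v):print(k,W(v,model(v)[k]).round(4))
p=crop("top",229,103);print(proj("top",W(v,(.05,0,.125)))-p)
np.save("v.npy",v)
E
```

```text
[ 6.24454756e-01 -1.02849576e-01  1.51836705e+00  1.40800789e-03
 -1.24915652e-01  2.16401376e-02]
('top', 'pegR') [0.39 0.1 ]
('top', 'pegL') [0.39 0.03]
('top', 'ring') [ 0.31 -0.32]
('top', 'knob') [0.77 0.03]
('top', 'lens') [ 0.38 -0.23]
('side', 'pegL') [-0.16 -0.69]
('side', 'pegR') [-0.11 -1.46]
('side', 'ring') [-0.07 -0.33]
('side', 'knob') [-0.01 -0.28]
('side', 'grip') [ 0.09 -1.43]
('side', 'boxn') [0.9  2.77]
('side', 'boxf') [-1.76 -2.41]
pegR [ 0.645 -0.124  0.083]
pegL [ 0.6018 -0.1217  0.083 ]
ring [ 0.6179 -0.2276  0.0735]
knob [ 0.563  -0.2548  0.115 ]
grip [ 0.6271 -0.0529  0.125 ]
lens [0.6303 0.009  0.068 ]
boxn [ 0.6121 -0.3375  0.078 ]
boxf [ 0.6142 -0.2976  0.078 ]
[0.47781899 1.49871952]
```

```bash
cat >> h.py <<'E'
from scipy.spatial.transform import Rotation as R
def go(P,yaw):  # tool-frame shift and turn to reach P with tool y along stand -x
    s=ctrl.get_state(); T=R.from_quat(s["tcp_rot"]); m=T.as_matrix()
    cur=np.degrees(np.arctan2(m[1,0],m[0,0])); want=np.degrees(yaw)-90
    print("t",s["time"],"tcp",s["eef_pos"].round(4),"F",s["contact_force"].round(1),"open",round(float(s["opening"]),3))
    print("shift",T.inv().apply(np.asarray(P)-s["eef_pos"]).round(4),"turn",-(want-cur))
E
python3 -c "
from h import *
v=np.load('v.npy')
go([*W(v,(-.155,.0534,0))[:2],.18],v[2])"
```

```text
t 0.1 tcp [ 0.2432 -0.629   0.2381] F [ 0.7  1.  -0.4] open 1.0
shift [ 0.4331 -0.2337  0.0587] turn 24.13202964564015
```

Call:
send_rows --pt "0.03 -0.017 0 3 0.2" --pt "0.07 -0.038 0 6 0.2" --pt "0.11 -0.06 0 9 0.2" --pt "0.15 -0.081 0 12 0.2" --pt "0.19 -0.103 0 15 0.2" --pt "0.23 -0.124 0 18 0.2" --pt "0.27 -0.146 0 21 0.2" --pt "0.31 -0.167 0 24 0.2" --pt "0.35 -0.189 0.02 24.1 0.2" --pt "0.39 -0.21 0.04 24.1 0.2" --pt "0.42 -0.227 0.055 24.1 0.2" --pt "0.433 -0.234 0.059 24.1 0.2"

```text
time: 1.3
eef_pos: [0.563, -0.2517, 0.1772]
tcp_rot: [1.0, -0.024, -0.002, -0.002]
contact_force: [-0.8, -0.2, -0.1]
opening: 0.601
finger_force: 0.0
```

Call:
send_rows --pt "0 0 0 0 0.2" --pt "0 0 0 0 0.2"

```text
time: 1.5
eef_pos: [0.5627, -0.2561, 0.1809]
tcp_rot: [1.0, -0.026, 0.0, 0.001]
contact_force: [0.6, -0.5, 0.9]
opening: 0.6
finger_force: 0.0
```

```bash
python3 - <<'E'
from h import *
import cv2
v=np.load('v.npy')
go([*W(v,(-.155,.0534,0))[:2],.094],v[2])
a=ctrl.read_camera("side")[200:420,250:450,::-1]
cv2.imwrite("pics/s2.png",cv2.resize(a,None,fx=2.7,fy=2.7,interpolation=cv2.INTER_CUBIC))
E
```

```text
t 1.5 tcp [ 0.5627 -0.2561  0.1809] F [ 0.6 -0.5  0.9] open 0.6
shift [ 0.0002 -0.0014  0.0869] turn 0.033452099472898844
```

View pics/s2.png

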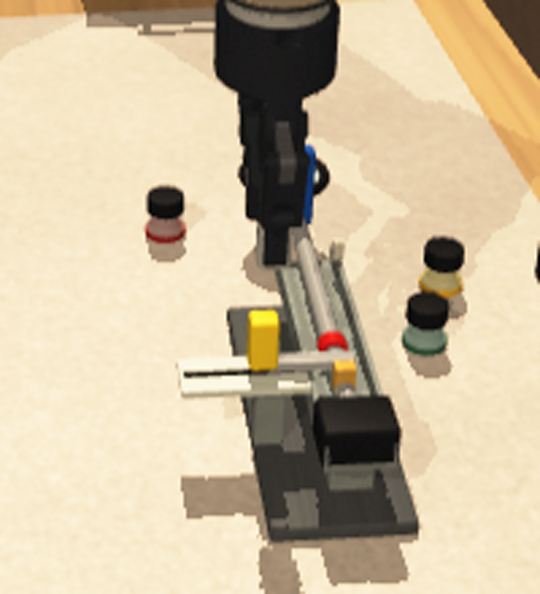

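The gripper hangs above the knob (crop (263,318)), with its tips at about (275,262). Its jaws straddle the knob as planned, so I descend and close.

Call:
send_rows --pt "0 -0.001 0.02 0 0.2" --pt "0 -0.001 0.045 0 0.2" --pt "0 -0.001 0.065 0 0.2" --pt "0 -0.001 0.08 0 0.2" --pt "0 -0.001 0.086 0 0.2" --pt "0 -0.001 0.086 0 0.2" --pt "0 -0.001 0.086 0 -1" --pt "0 -0.001 0.086 0 -1" --pt "0 -0.001 0.086 0 -1" --pt "0 -0.001 0.086 0 -1" --pt "0 -0.001 0.086 0 -1" --pt "0 -0.001 0.086 0 -1" --squeeze 30

```text
time: 2.75
eef_pos: [0.5637, -0.2552, 0.0959]
tcp_rot: [1.0, -0.026, 0.001, 0.001]
contact_force: [-2.2, -2.9, 5.6]
opening: 0.203
finger_force: 34.5
```

Call:
send_rows --pt "-0.004 0 0 0 -1" --pt "-0.009 0 0 0 -1" --pt "-0.014 0 0 0 -1" --pt "-0.019 0 0 0 -1" --pt "-0.024 0 0 0 -1" --pt "-0.028 0 0 0 -1" --pt "-0.032 0 0 0 -1" --pt "-0.034 0 0 0 -1" --pt "-0.036 0 0 0 -1" --pt "-0.037 0 0 0 -1" --pt "-0.037 0 0 0 -1"

```text
time: 3.85
eef_pos: [0.5302, -0.2536, 0.0958]
tcp_rot: [1.0, -0.026, 0.007, 0.002]
contact_force: [13.2, -4.0, -2.4]
opening: 0.204
finger_force: 33.4
```

Call:
send_rows --pt "-0.002 0 0 0 -1" --pt "-0.002 0 0 0 -1" --pt "-0.002 0 0 0 -1"

```text
time: 4.15
eef_pos: [0.5299, -0.2536, 0.0957]
tcp_rot: [1.0, -0.027, 0.009, 0.003]
contact_force: [19.2, -4.7, -5.2]
opening: 0.204
finger_force: 32.9
```

It moved 0.3 mm while the force rose to 19 N, so the lock is on its end stop. I release and rise.

Call:
send_rows --pt "0.003 0 0 0 -1" --pt "0.003 0 0 0 0.2" --pt "0.003 0 0 0 0.2" --pt "0.003 0 0 0 0.2" --pt "0.003 0 0 0 0.2" --pt "0.003 0 -0.02 0 0.2" --pt "0.003 0 -0.045 0 0.2" --pt "0.003 0 -0.08 0 0.2" --pt "0.003 0 -0.1 0 0.2" --pt "0.003 0 -0.1 0 0.2"

```text
time: 5.15
eef_pos: [0.5285, -0.2534, 0.1982]
tcp_rot: [1.0, -0.026, 0.003, 0.002]
contact_force: [0.2, -0.7, 1.0]
opening: 0.601
finger_force: 0.0
```

```bash
python3 - <<'E'
from h import *
import cv2
v=np.load('v.npy')
go([*W(v,(.05,0,0))[:2],.18],v[2])
a=ctrl.read_camera("side")[240:405,305:425,::-1]
b=ctrl.read_camera("top")[170:260,290:450,::-1]
a=cv2.resize(a,None,fx=3.6,fy=3.6,interpolation=cv2.INTER_CUBIC);b=cv2.resize(b,(360,203),interpolation=cv2.INTER_CUBIC)
o=np.zeros((594,792,3),np.uint8);o[:,:432]=a;o[:203,432:]=b;cv2.imwrite("pics/c3.png",o)
E
```

```text
t 5.15 tcp [ 0.5285 -0.2534  0.1982] F [ 0.2 -0.7  1. ] open 0.601
shift [ 0.0879 -0.2054  0.018 ] turn 0.02435308523781954
```

View pics/c3.png

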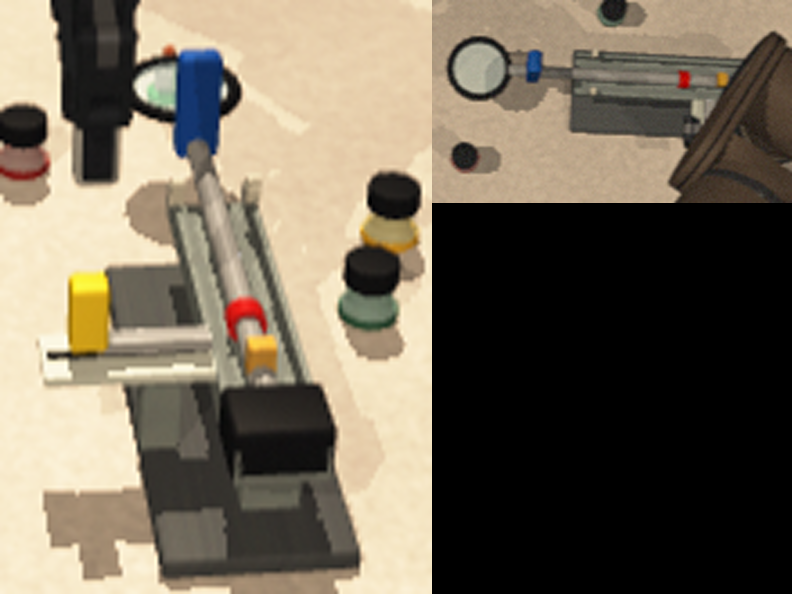

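The knob now stands at crop (88,277) and its tongue is clear of the rod. I refit the pose without the poorly read box points.

```bash
python3 - <<'E'
from h import *
from scipy.optimize import least_squares
def model(v):
    x,y,a,lock,ring,py=v
    return {"pegR":(-.02,-py,.083),"pegL":(-.02,py,.083),"ring":(ring,0,.0735),"knob":(-.155,.052+lock,.115),"grip":(.05,0,.125),"lens":(.112,0,.068)}
O=[("top","pegR",363,93),("top","pegL",359,176),("top","ring",561,152),("top","knob",630,244),("top","lens",105,126),
("side","pegL",178,180),("side","pegR",253,180),("side","ring",245,302),("side","knob",155,276),("side","grip",200,56)]
f=lambda v:np.concatenate([proj(n,W(v,model(v)[k]))-crop(n,x,y) for n,k,x,y in O])
v=least_squares(f,np.load("v.npy"),x_scale=[.01,.01,.1,.01,.01,.01]).x
print(v);print(f(v).reshape(-1,2).round(2).tolist());np.save("v.npy",v)
go([*W(v,(.05,0,0))[:2],.18],v[2])
E
```

```text
[ 6.24368062e-01 -1.03163464e-01  1.51700959e+00  1.14865304e-03
 -1.24632737e-01  2.16221193e-02]
[[0.52, 0.16], [0.5, 0.07], [0.32, -0.23], [0.87, 0.04], [0.5, -0.26], [-0.18, -0.61], [-0.14, -1.36], [-0.19, -0.31], [-0.0, -0.2], [0.11, -1.36]]
t 5.25 tcp [ 0.5265 -0.2521  0.1936] F [-0.8 -0.3 -1.4] open 0.598
shift [ 0.0901 -0.2038  0.0137] turn 0.10251535849356896
```

Call:
send_rows --pt "0.013 -0.029 0 0 0.2" --pt "0.027 -0.06 0 0 0.2" --pt "0.04 -0.09 0 0 0.2" --pt "0.054 -0.122 0 0 0.2" --pt "0.067 -0.152 0 0 0.2" --pt "0.08 -0.18 0.005 0 0.2" --pt "0.087 -0.197 0.01 0 0.2" --pt "0.09 -0.204 0.013 0 0.2" --pt "0.09 -0.204 0.013 0 0.2" --pt "0.09 -0.204 0.013 0 0.2"

```text
time: 6.25
eef_pos: [0.6269, -0.0541, 0.1806]
tcp_rot: [1.0, -0.026, -0.001, 0.0]
contact_force: [0.8, -0.5, 0.4]
opening: 0.602
finger_force: 0.0
```

```bash
python3 - <<'E'
from h import *
import cv2
v=np.load('v.npy')
go([*W(v,(.05,0,0))[:2],.098],v[2])
a=ctrl.read_camera("side")[180:340,300:430,::-1]
cv2.imwrite("pics/s4.png",cv2.resize(a,None,fx=3.6,fy=3.6,interpolation=cv2.INTER_CUBIC))
E
```

```text
t 6.25 tcp [ 0.6269 -0.0541  0.1806] F [ 0.8 -0.5  0.4] open 0.602
shift [ 0.0003 -0.0009  0.0826] turn 0.07440658112852194
```

View pics/s4.png

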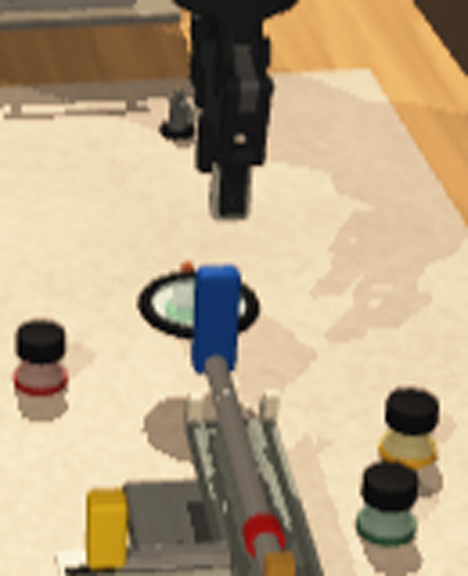

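```bash
python3 -c "
from h import *
v=np.load('v.npy')
for p in [(.05,0,.125),(.042,0,.06),(.025,0,.173),(.02,0,.18)]:
  q=proj('side',W(v,p));print(p,(q-[300,180])*3.6)"
```

```text
(0.05, 0, 0.125) [217.10617759 265.81674642]
(0.042, 0, 0.06) [213.92798146 365.92778197]
(0.025, 0, 0.173) [227.60303571 214.9586287 ]
(0.02, 0, 0.18) [229.56519422 208.3708589 ]
```

The picture shows the tips at (231,215) and the grip top at (217,270), and the projection agrees within 1 mm. I descend and close on the grip.

Call:
send_rows --pt "0 -0.001 0.02 0 0.2" --pt "0 -0.001 0.045 0 0.2" --pt "0 -0.001 0.065 0 0.2" --pt "0 -0.001 0.078 0 0.2" --pt "0 -0.001 0.082 0 0.2" --pt "0 -0.001 0.082 0 0.2" --pt "0 -0.001 0.082 0 -1" --pt "0 -0.001 0.082 0 -1" --pt "0 -0.001 0.082 0 -1" --pt "0 -0.001 0.082 0 -1" --pt "0 -0.001 0.082 0 -1" --pt "0 -0.001 0.082 0 -1" --squeeze 50

```text
time: 7.5
eef_pos: [0.6283, -0.0531, 0.1008]
tcp_rot: [1.0, -0.026, 0.001, 0.001]
contact_force: [-1.7, -3.4, 5.7]
opening: 0.181
finger_force: 51.5
```

Call:
send_rows --pt "0 -0.005 0 0 -1" --pt "0 -0.014 0 0 -1" --pt "0 -0.024 0 0 -1" --pt "0 -0.034 0 0 -1" --pt "0 -0.044 0 0 -1" --pt "0 -0.054 0 0 -1" --pt "0 -0.064 0 0 -1" --pt "0 -0.074 0 0 -1" --pt "0 -0.084 0 0 -1" --pt "0 -0.093 0 0 -1" --pt "0 -0.098 0 0 -1" --pt "0 -0.1 0 0 -1"

```text
time: 8.7
eef_pos: [0.633, 0.0457, 0.1008]
tcp_rot: [1.0, -0.025, 0.0, 0.002]
contact_force: [-4.1, -9.5, 6.9]
opening: 0.183
finger_force: 51.6
```

Call:
send_rows --pt "0 0 0 0 -1" --pt "0 0 0 0 -1" --pt "0 0 0 0 -1"

```text
time: 9.0
eef_pos: [0.633, 0.0454, 0.1008]
tcp_rot: [1.0, -0.026, 0.0, 0.002]
contact_force: [-4.4, -8.7, 6.6]
opening: 0.181
finger_force: 51.7
```

```bash
python3 - <<'E'
from h import *
import cv2
v=np.load('v.npy')
go([*W(v,(.05-.02-v[4],0,0))[:2],.0985],v[2])
a=ctrl.read_camera("side")[285:335,330:400,::-1]
b=ctrl.read_camera("top")[180:220,345:400,::-1]
cv2.imwrite("pics/top5.png",b)
o=np.zeros((600,800,3),np.uint8)
a=cv2.resize(a,None,fx=6,fy=6,interpolation=cv2.INTER_CUBIC);b=cv2.resize(b,None,fx=7,fy=7,interpolation=cv2.INTER_CUBIC)
o[:300,:420]=a;o[310:590,:385]=b
cv2.imwrite("pics/c5.png",o[:,:440])
for p in[(-.02,.0216,.083),(-.02,-.0216,.083),(-.02,0,.0735)]:
  print((proj('side',W(v,p))-[330,285])*6,(proj('top',W(v,p))-[345,180])*7+[0,310])
E
```

```text
t 9.0 tcp [0.633  0.0454 0.1008] F [-4.4 -8.7  6.6] open 0.181
shift [-0.0006 -0.0059  0.0023] turn 0.15700103364573303
[143.50832434  24.19087752] [118.32028524 519.04206187]
[268.60944916  19.64739822] [124.01913825 403.55737946]
[204.72712364  45.00235607] [118.49860387 465.96716472]
```

View pics/c5.png

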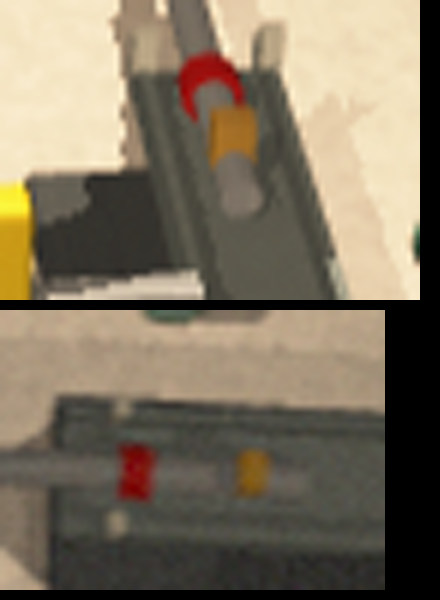

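The lug and ring came out with the rod. In the top inset the ring is at about (136,472) and the pegs at (121,408) and (117,523), so roughly 6–7 mm remain. I refine this with colour centroids.

```bash
cat >> h.py <<'E'
import cv2
def gap():
    v=np.load('v.npy'); out=[]; a=0
    for i in range(4): a=a+ctrl.read_camera("top")[180:220,345:400].astype(float)/4
    Y,X=np.mgrid[180:220,345:400]
    red=np.clip(a[...,0]-np.maximum(a[...,1],a[...,2])-40,0,None)
    r=np.array([(red*X).sum(),(red*Y).sum()])/red.sum()
    g=a.min(2); P=[]
    for s in(1,-1):
        c=proj("top",W(v,(-.02,s*.0216,.083))); m=(abs(X-c[0])<3)&(abs(Y-c[1])<3)
        w=np.where(m,np.clip(g-np.median(g[m])-8,0,None),0); P.append(np.array([(w*X).sum(),(w*Y).sum()])/w.sum()); print("peg",P[-1].round(2),"pred",c.round(2))
    # offset common to calibration: shift the predicted ring by mean peg error
    e=np.mean([P[0]-proj("top",W(v,(-.02,.0216,.083))),P[1]-proj("top",W(v,(-.02,-.0216,.083)))],axis=0)
    for z in(.068,.0735):
        p0=proj("top",W(v,(-.02,0,z)))+e; d=proj("top",W(v,(-.01,0,z)))+e-p0
        print("ring",r.round(2),"z",z,"ring x - pointer mm",((r-p0)@d/(d@d)*10).round(2))
E
python3 -c "
from h import *
gap()"
```

```text
peg [361.39 209.87] pred [361.9  209.86]
peg [362.56 191.54] pred [362.72 193.37]
ring [364.03 202.86] z 0.068 ring x - pointer mm -7.08
ring [364.03 202.86] z 0.0735 ring x - pointer mm -6.54
```

Call:
send_rows --pt "0 -0.003 0 0 -1" --pt "0 -0.005 0 0 -1" --pt "0 -0.006 0 0 -1" --pt "0 -0.006 0 0 -1" --pt "0 -0.006 0 0 -1" --pt "0 -0.006 0 0 -1"

```text
time: 9.9
eef_pos: [0.6333, 0.0512, 0.1008]
tcp_rot: [1.0, -0.026, 0.0, 0.002]
contact_force: [-3.9, -8.8, 7.9]
opening: 0.179
finger_force: 51.7
```

```bash
python3 - <<'E'
from h import *
v=np.load('v.npy')
go([*W(v,(.05-.02-v[4],0,0))[:2],.0985],v[2]);gap()
av=lambda n,s:np.mean([ctrl.read_camera(n)[s][:,:,::-1].astype(float) for i in range(4)],0).astype(np.uint8)
a=av("side",np.s_[277:312,335:385]);b=av("top",np.s_[186:216,350:380])
o=np.zeros((600,800,3),np.uint8)
o[:350,:500]=cv2.resize(a,None,fx=10,fy=10,interpolation=cv2.INTER_CUBIC)
o[:300,500:]=cv2.resize(b,None,fx=10,fy=10,interpolation=cv2.INTER_CUBIC)
cv2.imwrite("pics/c6.png",o[:350])
for n,of in(("side",(335,277)),("top",(300,186))):
  for p in[(-.02,.0216,.083),(-.02,-.0216,.083),(-.026,0,.0735),(-.014,0,.0735),(-.026,.0105,.063),(-.026,-.0105,.063)]:
    print(n,p,((proj(n,W(v,p))-of+.5)*10).round(0))
E
```

```text
t 9.9 tcp [0.6333 0.0512 0.1008] F [-3.9 -8.8  7.9] open 0.179
shift [-0.0006  0.      0.0023] turn 0.15522571385666506
peg [361.4  209.86] pred [361.9  209.86]
peg [362.54 191.54] pred [362.72 193.37]
ring [361.76 202.72] z 0.068 ring x - pointer mm -1.17
ring [361.76 202.72] z 0.0735 ring x - pointer mm -0.66
side (-0.02, 0.0216, 0.083) [194. 125.]
side (-0.02, -0.0216, 0.083) [403. 118.]
side (-0.026, 0, 0.0735) [301. 176.]
side (-0.014, 0, 0.0735) [292. 144.]
side (-0.026, 0.0105, 0.063) [248. 221.]
side (-0.026, -0.0105, 0.063) [349. 217.]
top (-0.02, 0.0216, 0.083) [624. 244.]
top (-0.02, -0.0216, 0.083) [632.  79.]
top (-0.026, 0, 0.0735) [647. 169.]
top (-0.014, 0, 0.0735) [601. 166.]
top (-0.026, 0.0105, 0.063) [641. 216.]
top (-0.026, -0.0105, 0.063) [645. 137.]
```

View pics/c6.png

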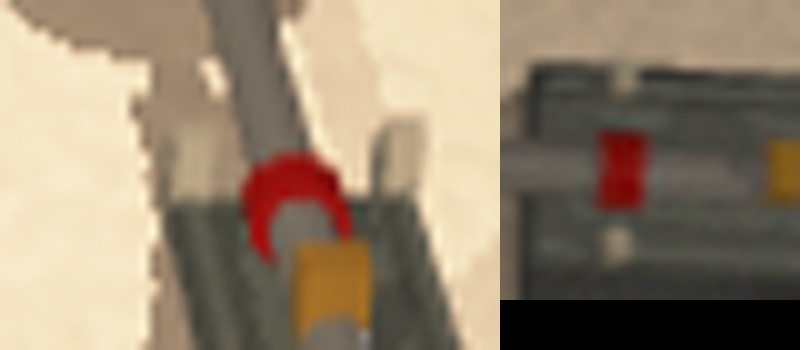

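Ring and pegs are nearly level. In the top inset the ring centre is at column 623, with the pegs at (618,246) and (624,80). The upper peg centroid was contaminated by the mat, so I redo it using tighter windows and include the pegs' visible sides.

```bash
python3 - <<'E'
from h import *
v=np.load('v.npy')
a=np.mean([ctrl.read_camera("top").astype(float) for i in range(6)],0)
f=lambda x0,x1,y0,y1:a[y0:y1,x0:x1].min(2).round(0).astype(int)
print(f(357,368,192,197));print(f(357,368,207,213))
red=np.clip(a[...,0]-np.maximum(a[...,1],a[...,2])-15,0,None)[196:210,352:372]
print("red cols",red.sum(0).round(0).astype(int),"from 352")
# rendered expected column means: box centroid of peg (visible top+side), ring
for nm,y in(("L",.0216),("R",-.0216)):
  print(nm,[proj("top",W(v,(x,y,z)))[0].round(2) for x,z in((-.0225,.083),(-.0175,.083),(-.0225,.068),(-.0175,.068))])
print("ring",[proj("top",W(v,(x,0,z)))[0].round(2) for x,z in((-.026,.0735),(-.014,.0735),(-.026,.066),(-.014,.066))])
E
```

```text
[[ 74  78  87  88  97 106 106  98  94  94 107]
 [ 62  61  59  61  84 106  89  53  47  46  48]
 [ 69  67  60  65  85 105  94  71  72  72  68]
 [ 56  57  60  61  70  76  69  63  65  68  67]
 [ 66  66  64  66  67  67  62  59  61  59  58]]
[[ 69  74  69  59  62  63  60  69  75  70  73]
 [ 63  67  66  69  76  76  68  63  64  66  65]
 [ 65  65  63  82 102  97  73  64  66  64  64]
 [ 68  64  64  81 103  99  78  69  68  68  67]
 [ 66  64  62  75  93  92  77  73  72  74  75]
 [ 55  56  55  64  71  64  58  57  60  60  61]]
red cols [  0   0   0   0   0   0   0  76 480 667 684 630 275   3   0   0   0   0
   0   0] from 352
L [np.float64(362.87), np.float64(360.93), np.float64(362.26), np.float64(360.35)]
R [np.float64(363.68), np.float64(361.75), np.float64(363.07), np.float64(361.16)]
ring [np.float64(364.24), np.float64(359.62), np.float64(363.92), np.float64(359.34)]
```

All estimates put the ring 0–0.7 mm short, so I make a final 0.5 mm nudge.

Call:
send_rows --pt "0 -0.0005 0 0 -1" --pt "0 -0.0005 0 0 -1" --pt "0 -0.0005 0 0 -1" --pt "0 -0.0005 0 0 -1" --pt "0 -0.0005 0 0 -1" --pt "0 -0.0005 0 0 -1"

```text
time: 11.4
eef_pos: [0.6333, 0.0516, 0.1008]
tcp_rot: [1.0, -0.026, 0.0, 0.002]
contact_force: [-4.0, -9.6, 7.4]
opening: 0.179
finger_force: 51.7
```

```bash
python3 - <<'E'
from h import *
gap(); s=ctrl.get_state(); print(s["time"],s["eef_pos"].round(4),s["contact_force"].round(1))
cv2.imwrite("pics/f.png",ctrl.read_camera("side")[180:420,230:470,::-1].repeat(2,0).repeat(2,1))
E
```

```text
peg [361.42 209.82] pred [361.9  209.86]
peg [362.57 191.55] pred [362.72 193.37]
ring [361.6  202.69] z 0.068 ring x - pointer mm -0.68
ring [361.6  202.69] z 0.0735 ring x - pointer mm -0.17
11.6 [0.6333 0.0516 0.1008] [-4.1 -8.8  6.5]
```

View pics/f.png

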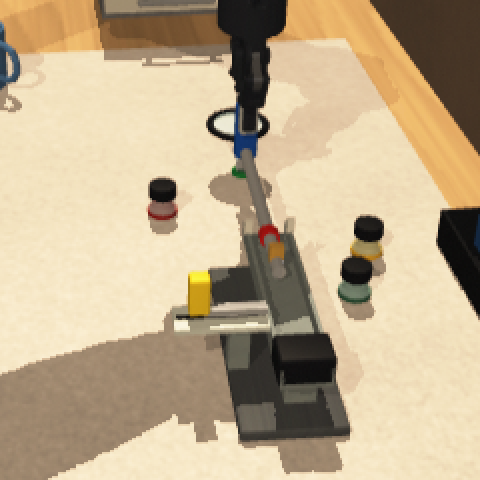

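The lock is open (knob at (200,290)), the ring at (268,235) sits between the pegs, and the pots and figure are undisturbed. I hand the job in.

```bash
python3 -c "
from plant import ctrl
print(ctrl.sign_off())"
```

```text
the job is handed in; nothing more can be done
None
```

I slid the lock out to its end stop, then pulled the loupe until the red ring was level with the white pegs to within about 1 mm by the camera, and handed the job in at 11.6 s with the blue grip still held (no verdict was shown).

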